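Dry-stack a laminated mallet in its glue-up cradle

TASK

Dry-assemble the wooden mallet in the glue-up cradle, in this order: lay the plain cheek (the one without holes) flat on the base between the two end stops; lay the handle across its middle, flared end away from you and grip resting on the pad of the tongue; set one core block flat on the cheek in each space between handle and end stop, slanting end against the handle so that the slants follow its taper; last, lay the cheek with the two peg holes over them. All layers must lie flat, square and flush with one another between the stops, and the robot must have let go of everything.

Things in the scene. Friction and masses are not known exactly. Their poses are not given: they have to be found in the camera images.
- cradle: All sizes in mm. Fixed plywood cradle. Origin: on the bench under the middle of the mallet head; x along the mallet's handle, away from the robot (within 0.2 rad), y along the head, z up. Base 84 x 200, 15 thick, top at z 15. End stops at y +-77 to +-96, 42 wide, up to z 65, inner faces bevelled outwards by 8 from z 53 up; the x sides are open for fingers.
- cradle_pad (a point): Middle of the top of the cradle's small handle pad, 28 x 22, at cradle x -112, y 0, z 33. It stands on a tongue 46 wide and 15 high that runs from the base towards the robot to cradle x -138.
- plain_cheek_mid (a point): Plain cheek: flat square-edged wooden board without holes, 56 (own x) x 144 (own y) x 18. Point: its centre, 9 up. Starts flat on the bench, its length within 0.25 rad of straight away from the robot. Place: cradle x 0, y 0, z 24, length along the cradle's y (either end first; 5 play at each stop).
- handle_mid (a point): Mallet handle: wood, 188 long along own x, 23 thick. Point: mid-length and balance, 11.5 up; the grip is 26 wide here (x -30 to +33), swelling to 30 at the butt (x -94). From x +33 to +94 it flares from 26 to 52 wide (36 at x +56). Starts flat, flared end away from the robot, yaw within 0.25 rad. Place: cradle x -56, y 0, z 44.5, yaw as the cradle.
- core_a_mid (a point): First core block: flat wood, 24 thick, 56 wide along own x (parallel faces: grip these), about 52 long along own y: +y end square, -y end slanting (58 long at x=-28, 46 at x=+28). Longer edge towards you, its square end is on the left; mirror image of the other. Point: centre, 12 up. Starts flat, yaw within 0.5 rad. Place: cradle x 0, y +47.5, z 45, yaw as the cradle; 7 play between handle and stop.
- core_b_mid (a point): Second core block: flat wood, 24 thick, 56 wide along own x (parallel faces: grip these), about 52 long along own y: -y end square, +y end slanting (58 long at x=-28, 46 at x=+28). Longer edge towards you, its square end is on the right; mirror image of the other. Point: centre, 12 up. Starts flat, yaw within 0.5 rad. Place: cradle x 0, y -47.5, z 45, yaw as the cradle; 7 play between handle and stop.
- core_a_slant (a point): Middle of the first core block's slanting end, 12 up: 26 along the block's own -y from its centre. In place it faces the handle, at cradle y +21.5.
- core_b_slant (a point): Middle of the second core block's slanting end, 12 up: 26 along the block's own +y from its centre. In place it faces the handle, at cradle y -21.5.
- drilled_cheek_mid (a point): Drilled cheek: flat square-edged wooden board 56 (own x) x 144 (own y) x 18 with two round 18 holes through it, at own y +-47.5. Point: its centre, 9 up. Starts flat, its length within 0.25 rad of straight away from the robot. Place, on top: cradle x 0, y 0, z 66, length along the cradle's y (either end first).

How it is judged (in metres and radians):
On the way, in this order (a step that is already met when the one before it is completed fails the run):
1. the plain cheek lies in the cradle and is let go (x of plain_cheek_mid in the frame of cradle between -0.009 and 0.009 m and y of plain_cheek_mid in the frame of cradle between -0.009 and 0.009 m and z of plain_cheek_mid in the frame of cradle between 0.02 and 0.028 m and angle between the x axis of plain_cheek_mid and the x axis of cradle, either way round below 0.12 rad and angle between plain_cheek_mid's own z axis and vertical below 0.06 rad and contact force between the fingers and anything else below 0.1 N), for 0.2 s.
2. the handle lies across it, grip on the pad, before any core block (all of step 1 and x of handle_mid in the frame of cradle between -0.068 and -0.044 m and y of handle_mid in the frame of cradle between -0.012 and 0.012 m and z of handle_mid in the frame of cradle between 0.0405 and 0.0485 m and angle between the x axis of handle_mid and the x axis of cradle, either way round below 0.12 rad and angle between handle_mid's own z axis and vertical below 0.06 rad and height (world z) of each of core_a_mid, core_b_mid below 0.03 m), for 0.2 s.
3. both core blocks lie beside the handle, before the drilled cheek (all of step 1 and x of handle_mid in the frame of cradle between -0.068 and -0.044 m and y of handle_mid in the frame of cradle between -0.012 and 0.012 m and z of handle_mid in the frame of cradle between 0.0405 and 0.0485 m and angle between the x axis of each of handle_mid, core_a_mid, core_b_mid and the x axis of cradle, either way round below 0.12 rad and angle between each of handle_mid, core_a_mid, core_b_mid's own z axis and vertical below 0.06 rad and x of core_a_mid in the frame of cradle between -0.009 and 0.009 m and y of core_a_mid in the frame of cradle between 0.0385 and 0.0565 m and z of core_a_mid in the frame of cradle between 0.041 and 0.049 m and y of core_a_slant in the frame of cradle between 0.0095 and 0.0335 m and x of core_b_mid in the frame of cradle between -0.009 and 0.009 m and y of core_b_mid in the frame of cradle between -0.0565 and -0.0385 m and z of core_b_mid in the frame of cradle between 0.041 and 0.049 m and y of core_b_slant in the frame of cradle between -0.0335 and -0.0095 m), for 0.2 s.
At the end, for the whole second after the job is handed in: Each part lies at its place in the cradle, within 9 mm in x and y (handle 12 mm) and 4 mm in height, square to the cradle within 0.12 rad, flat within 0.06 rad, the core blocks' slanting ends towards the handle; all released and at rest (x of plain_cheek_mid in the frame of cradle between -0.009 and 0.009 m and y of plain_cheek_mid in the frame of cradle between -0.009 and 0.009 m and z of plain_cheek_mid in the frame of cradle between 0.02 and 0.028 m and angle between the x axis of each of plain_cheek_mid, handle_mid, core_a_mid, core_b_mid, drilled_cheek_mid and the x axis of cradle, either way round below 0.12 rad and angle between each of plain_cheek_mid, handle_mid, core_a_mid, core_b_mid, drilled_cheek_mid's own z axis and vertical below 0.06 rad and x of handle_mid in the frame of cradle between -0.068 and -0.044 m and y of handle_mid in the frame of cradle between -0.012 and 0.012 m and z of handle_mid in the frame of cradle between 0.0405 and 0.0485 m and x of core_a_mid in the frame of cradle between -0.009 and 0.009 m and y of core_a_mid in the frame of cradle between 0.0385 and 0.0565 m and z of core_a_mid in the frame of cradle between 0.041 and 0.049 m and y of core_a_slant in the frame of cradle between 0.0095 and 0.0335 m and x of core_b_mid in the frame of cradle between -0.009 and 0.009 m and y of core_b_mid in the frame of cradle between -0.0565 and -0.0385 m and z of core_b_mid in the frame of cradle between 0.041 and 0.049 m and y of core_b_slant in the frame of cradle between -0.0335 and -0.0095 m and x of drilled_cheek_mid in the frame of cradle between -0.009 and 0.009 m and y of drilled_cheek_mid in the frame of cradle between -0.009 and 0.009 m and z of drilled_cheek_mid in the frame of cradle between 0.062 and 0.07 m and linear speed of each of plain_cheek, handle, core_a, core_b, drilled_cheek below 0.01 m/s); the robot touches nothing.
It also fails if it takes over 134 s, if anything falls off the work surface, if the arm or the gripper's body presses on something with over 40 N, if the wrist force passes 120 N, or if a joint passes its speed limit or range.

ROBOT

A 7-joint arm with a two-finger parallel gripper is mounted at the origin on a cart in front of the work surface, level with it; the furniture and walls round the work are solid. World frame = base frame: x ahead of the robot, y to its left, z up, the work surface at z = 0. Lengths are in mm, angles in rad, forces in N, time in s.
With the tool pointing down it reaches from about 350 to 900 mm from the base axis. Payload 8.1 kg.
Tool frame: the origin (TCP) lies at the very end of the fingers, on their centre line; the grasp point (between the pads) lies 19 mm behind it; z points along the fingers, y is the line along which they close (so a half turn about z gives the same grasp; the last joint's range is limited). The gripper opens to 92 mm and grips with 3 to 60 N. Pads are 19 mm wide; open, the fingers measure 130 mm over their backs; the gripper's body (75 mm by 190 mm) begins 47 mm behind the grasp point.
Start: joints at [-0.103, 0.434, 0.025, 1.573, -0.012, 1.134, -0.075], TCP at [625.014, -0.027, 204.342] pointing down, gripper open.
Joint ranges: [-2.62, 2.62], [-0.44, 2.09], [-1.27, 1.32], [0.08, 2.57], [-1.32, 4.46], [0.12, 2], [-2.74, 2.74]. Speed limits (rad/s): [2.22, 2.22, 3.01, 3.01, 3.14, 3.14, 3.14].

INTERFACE

Orientations are given as a rotation vector (axis times angle).
In Python, from station import manip, cams gives the robot as it stands.
- The arm moves only by the tool drive_tool, never from a script. Its arguments are lists of equal length, an entry for each row: "turn": the turn, a rotation vector about the tool's x, y, z scaled (see below), a list of three; "translation": the shift along the tool's x, y, z scaled (see below), a list of three; "hand": the finger opening in mm, from 0 to 91.8. A call has 1 to 12 rows; each row is the pose to reach, as a shift and turn from the pose commanded when the call began, along the tool's axes at that moment; what a row does not reach only later rows make up. The controller multiplies each number of a shift by 0.3 m and each number of a turn by pi/4 rad. A row lasts 1/10 s, in which the tool goes at most 50 mm and 8.59 degrees, less where a joint would pass 70% of its speed; a pose out of reach is approached as far as the arm can. A call with a number of a shift or a turn outside -1 to 1 is refused whole. A call with a gripper value outside its range is refused whole. The fingers move at their own pace and stop on an object; the grip force is fixed at half the most. Time passes only in rows, so rows that repeat a pose let the fingers close. It gives the time, the measured TCP pose, the force, the opening and the grip force at its end, in the units of the state.
- manip.get_obs(): the state, without advancing time (a new reading comes with each control period).
- cams.camera(name): name is "scene" or "side" or "wrist"; returns a dict with "frame" (400x640x3 uint8, red, green, blue), "fx", "fy", "cx", "cy" (pixels), "origin" and "attitude" of the camera in the world. Camera axes: x right, y down, z forward; pixel columns grow to the right and rows downward; lengths in mm; the calibration is good to about 2 mm. A picture is of the moment at which its call begins. There is no depth.
- manip.job_done(): hands the job in; it is judged then, once.
The state is a dict: "time": time; "qpos": joint angles; "dq": joint speeds; "joint_efforts": joint torques, N m; "tool_pos": TCP position; "tool_rot": TCP orientation; "wrist_force": force on the tool from outside, world axes, zero at the start; "ft_torque": the same for the moment, N m; "width": finger opening in mm; "grip_force": force on a finger pad.
Only numpy, scipy, OpenCV 4.12 (cv2) and the standard library are available. Lean on these libraries where they do the work, as an engineer would, in place of code of your own. Each camera call takes 0.05 s, during which the arm holds its last target. There are 200 camera calls.

## Working session

There is one attempt and no reset: what is moved stays moved. The work goes in short steps, Python scripts to look and compute and a tool call to move; the robot and the scene stay as the last step left them, time stands still between calls to the robot, and variables do not carry over. Pictures are saved under pics/ and viewed, at most 14 in all, crops included, and the job is handed in when it is done.

Besides the shell and the picture viewer there is one more tool, called as name(argument=value, ...) on one line, values as JSON. drive_tool: Moves the arm, as the interface text tells. Its arguments: {"type":"object","properties":{"turn":{"type":"array","items":{"type":"array","items":{"type":"number","minimum":-1,"maximum":1}}},"translation":{"type":"array","items":{"type":"array","items":{"type":"number","minimum":-1,"maximum":1}}},"hand":{"type":"array","items":{"type":"number"}}},"required":["turn","translation","hand"]}

```bash
mkdir -p pics; ls
python3 - <<'E'
from station import manip, cams
import cv2
o=manip.get_obs(); print(o)
for n in ("scene","side","wrist"):
    c=cams.camera(n); cv2.imwrite(f"pics/{n}0.png",c["frame"][:,:,::-1])
    print(n,{k:v for k,v in c.items() if k!="frame"})
E
```

```text
pics
{'time': 0.0, 'qpos': array([-0.10258977,  0.43521949,  0.02495196,  1.57409389, -0.01157654,
        1.13399083, -0.07507232]), 'dq': array([ 0.00088842,  0.00132449,  0.000266  ,  0.00102872,  0.00084901,
        0.00129852, -0.00080271]), 'joint_efforts': array([ 3.89017032e-04, -6.67853522e+01,  9.84863900e-01, -3.14464223e+01,
       -6.05165795e-02,  4.27553023e-02,  1.12382318e-04]), 'tool_pos': array([ 6.24456654e+02, -6.26104816e-02,  2.03548172e+02]), 'tool_rot': array([-2.22076456e+00, -2.22071276e+00,  1.90316743e-03]), 'wrist_force': array([ 0.15536591, -0.71925627,  0.30378767]), 'ft_torque': array([ 0.00976482,  0.05686099, -0.02257475]), 'grip_force': 0.0, 'width': 92.03894915235946}
scene {'fx': 489.0048229732291, 'fy': 489.0048229732291, 'cx': 322.7824297703784, 'cy': 199.33042975211194, 'origin': array([-221.01483561,  970.03846309, 1133.31095015]), 'attitude': array([-0.85625206,  2.51280059, -1.09322937])}
side {'fx': 493.8835536647307, 'fy': 493.8835536647307, 'cx': 319.6876423962453, 'cy': 197.9549573535321, 'origin': array([ 224.30882273, 1210.0878021 ,  704.75886972]), 'attitude': array([-0.29283992,  2.58194235, -1.51809375])}
wrist {'fx': 334.76204633736495, 'fy': 334.76204633736495, 'cx': 321.20168396379336, 'cy': 193.12837348601332, 'origin': array([624.86970165,  82.76175289, 384.87958246]), 'attitude': array([ 2.83278507e+00,  8.33332308e-04, -4.06529321e-03])}
```

View pics/scene0.png

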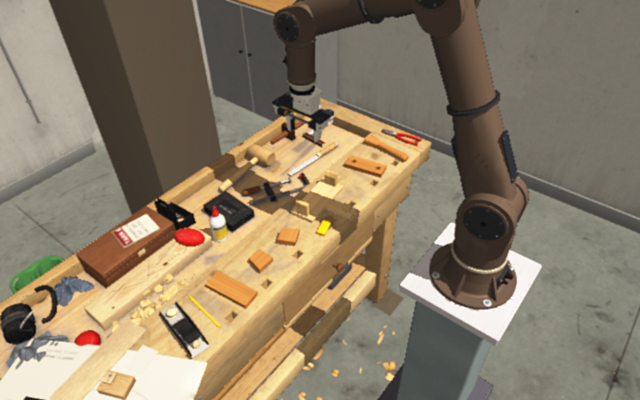

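View pics/wrist0.png

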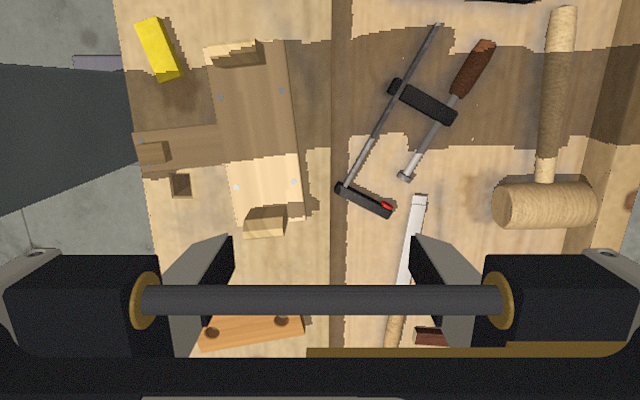

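```bash
cat > h.py <<'E'
import numpy as np, cv2
from scipy.spatial.transform import Rotation as R
from station import manip, cams
def ray(c,px,z):
    px=np.atleast_2d(np.array(px,float))
    d=np.c_[(px[:,0]-c["cx"])/c["fx"],(px[:,1]-c["cy"])/c["fy"],np.ones(len(px))]
    d=R.from_rotvec(c["attitude"]).apply(d); o=c["origin"]
    return o+d*((z-o[2])/d[:,2])[:,None]
def shot(n,f,boxz=None):
    c=cams.camera(n); cv2.imwrite(f,c["frame"][:,:,::-1])
    np.save(f+".npy",{k:v for k,v in c.items() if k!="frame"},allow_pickle=True); return c
def load(f): return np.load(f+".npy",allow_pickle=True).item()
E
python3 - <<'E'
from h import *
np.set_printoptions(precision=1,suppress=True)
c=shot("scene","pics/s1.png"); w=shot("wrist","pics/w1.png")
print(ray(c,[[232,290],[261,261],[288,237],[365,166],[386,148]],18))
print("cradle base corners",ray(w,[[285,41],[304,215]],15))
cv2.imwrite("pics/crop.png",cv2.resize(c["frame"][100:320,170:440,::-1],None,fx=2.7,fy=2.7,interpolation=cv2.INTER_CUBIC))
E
```

```text
[[ 502.4  475.6   18. ]
 [ 510.2  348.9   18. ]
 [ 509.9  227.1   18. ]
 [ 517.2 -206.9   18. ]
 [ 515.  -344.3   18. ]]
cradle base corners [[587.3 126.6  15. ]
 [603.7 -62.5  15. ]]
```

View pics/crop.png

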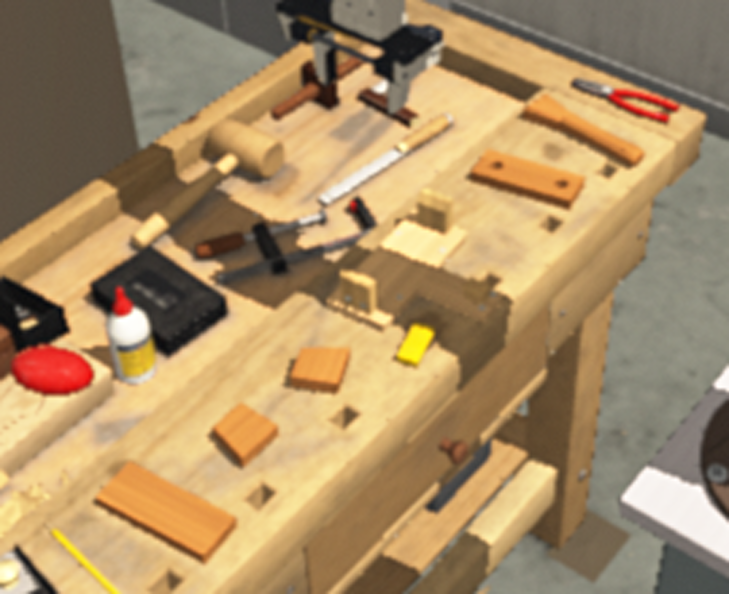

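drive_tool(turn=[[0, 0, 0], [0, 0, 0], [0, 0, 0], [0, 0, 0], [0, 0, 0], [0, 0, 0], [0, 0, 0], [0, 0, 0], [0, 0, 0], [0, 0, 0]], translation=[[0.15, -0.05, -0.03], [0.3, -0.11, -0.06], [0.45, -0.17, -0.09], [0.6, -0.23, -0.12], [0.75, -0.29, -0.15], [0.9, -0.34, -0.19], [1.0, -0.38, -0.19], [1.0, -0.38, -0.19], [1.0, -0.38, -0.19], [1.0, -0.38, -0.19]], hand=[91.8, 91.8, 91.8, 91.8, 91.8, 91.8, 91.8, 91.8, 91.8, 91.8])

```text
time: 1.25
tool_pos: [511.7, 298.5, 261.1]
tool_rot: [2.223, 2.219, -0.001]
wrist_force: [0.0, -0.7, -0.8]
width: 91.8
grip_force: 0.0
```

Run:
```python
from h import *
w=shot("wrist","pics/w2.png"); print(w["origin"],w["attitude"])
```

```text
[511.90167597 381.46196689 442.25411482] [ 2.83183462e+00 -2.02759778e-03 -2.40991872e-03]
```

View pics/w2.png

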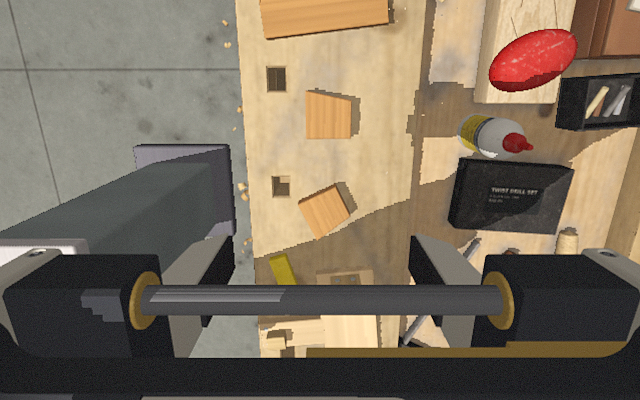

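```bash
cat >> h.py <<'E'
def polys(f,name,boxes,zt,eps=3):
    """corner world xy of orange parts within boxes (x0,y0,x1,y1)"""
    im=cv2.imread(f); c=load(f); hsv=cv2.cvtColor(im,cv2.COLOR_BGR2HSV)
    for b,z in zip(boxes,zt):
        m=cv2.inRange(hsv,(5,110,100),(18,255,255)); k=np.zeros_like(m); k[b[1]:b[3],b[0]:b[2]]=1; m*=k
        m=cv2.morphologyEx(m,cv2.MORPH_OPEN,np.ones((3,3)))
        cs=max(cv2.findContours(m,0,2)[0],key=cv2.contourArea)
        p=cv2.approxPolyDP(cs,eps,True)[:,0]
        wp=ray(c,p,z)[:,:2]
        print(name,b,"px",p.tolist(),"\n world",np.round(wp,1).tolist(),"\n sides",np.round(np.linalg.norm(np.roll(wp,-1,0)-wp,axis=1),1),
          "dirs",np.round(np.degrees(np.arctan2(*(np.roll(wp,-1,0)-wp).T[::-1])),1),"area px",cv2.contourArea(cs))
E
python3 - <<'E'
from h import *
im=cv2.imread("pics/w2.png"); hsv=cv2.cvtColor(im,cv2.COLOR_BGR2HSV)
print([hsv[y,x].tolist() for x,y in [(330,115),(325,210),(330,15),(380,60),(390,150)]])
polys("pics/w2.png","c",[(285,75,375,160),(280,170,375,255),(240,0,420,60)],[24,24,18])
E
```

```text
[[16, 136, 222], [17, 138, 227], [16, 137, 211], [19, 79, 228], [19, 94, 208]]
c (285, 75, 375, 160) px [[305, 91], [306, 138], [350, 138], [351, 100]] 
 world [[491.9, 375.8], [492.3, 319.8], [547.1, 319.7], [547.2, 365.3]] 
 sides [56.  54.8 45.6 56.2] dirs [-8.970e+01 -1.000e-01  8.990e+01  1.693e+02] area px 1918.5
c (280, 170, 375, 255) px [[335, 184], [298, 202], [316, 239], [349, 216]] 
 world [[529.0, 260.0], [480.4, 235.3], [503.8, 181.5], [548.3, 215.3]] 
 sides [54.6 58.7 55.9 48.7] dirs [-153.1  -66.4   37.3  113.3] area px 1603.0
c (240, 0, 420, 60) px [[259, 0], [265, 38], [388, 22], [387, 0]] 
 world [[441.6, 473.6], [446.2, 434.5], [587.8, 451.0], [585.3, 473.3]] 
 sides [ 39.3 142.5  22.4 143.8] dirs [-83.2   6.6  96.2 179.9] area px 3793.5
```

Run:
```python
from h import *
im=cv2.imread("pics/w1.png")
cv2.imwrite("pics/wc.png",cv2.resize(im[30:250,120:320],None,fx=2.7,fy=2.7,interpolation=cv2.INTER_CUBIC))
print(manip.get_obs()["qpos"])
```

```text
[-0.56298846  0.34579014 -0.0765646   1.56530934  0.02838045  1.23207098
 -0.64690869]
```

View pics/wc.png

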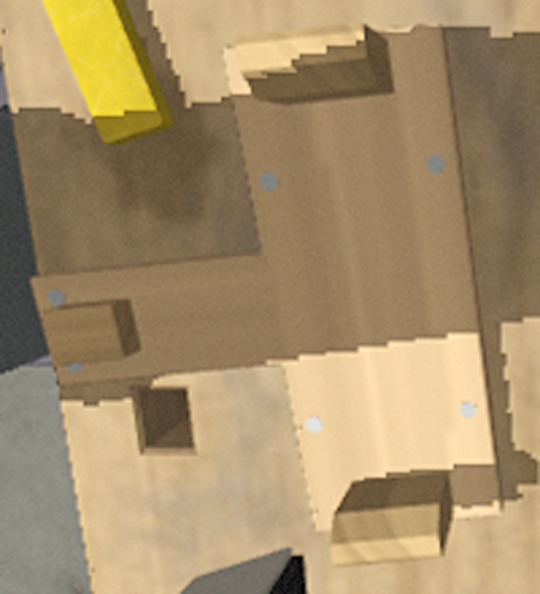

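drive_tool(turn=[[0, 0, 0.19], [0, 0, 0.38], [0, 0, 0.57], [0, 0, 0.76], [0, 0, 0.93], [0, 0, 0.93], [0, 0, 0.93]], translation=[[0.12, 0, 0.05], [0.24, 0, 0.1], [0.36, 0, 0.15], [0.48, 0, 0.2], [0.573, 0.007, 0.25], [0.573, 0.007, 0.25], [0.573, 0.007, 0.25]], hand=[91.8, 91.8, 91.8, 91.8, 91.8, 91.8, 91.8])

```text
time: 2.0
tool_pos: [513.7, 470.7, 185.5]
tool_rot: [2.866, 1.282, -0.002]
wrist_force: [0.7, 0.4, -0.2]
width: 91.8
grip_force: 0.0
```

Run:
```python
from h import *
np.set_printoptions(precision=1,suppress=True)
w=load("pics/w1.png")
f=lambda P,z: ray(w,np.array(P)/2.7+[120,30],z)[:,:2]
s=f([[269,181],[434,163],[313,424],[468,409]],15); print(s,s.mean(0))
d=(s[0]+s[1]-s[2]-s[3]); print("yaw from screws",np.arctan2(-d[0],d[1]),(np.arctan2(*(s[1]-s[0])[::-1]),np.arctan2(*(s[3]-s[2])[::-1])))
e=f([[237,100],[318,525],[445,30],[497,510]],15); print(e, [np.arctan2(-(a-b)[0],(a-b)[1]) for a,b in ((e[0],e[1]),(e[2],e[3]))], e.mean(0))
t=f([[33,278],[260,255],[63,384],[280,363]],15); print(t,[np.arctan2(*(b-a)[::-1]) for a,b in ((t[0],t[1]),(t[2],t[3]))])
p=f([[45,311],[117,300],[133,354],[60,365]],33); print("pad?",p,p.mean(0))
st=f([[388,93],[255,103]],15); print("stop+ inner foot",st); st=f([[352,482],[450,470]],15); print("stop- inner foot(?)",st)
print(manip.get_obs()["qpos"])
```

```text
[[516.   71.9]
 [581.3  78.7]
 [525.6 -28. ]
 [592.1 -21.3]] [553.7  25.3]
yaw from screws 0.10180223152426326 (np.float64(0.10365533477391782), np.float64(0.10066327446412117))
[[506.5 101.8]
 [524.2 -74.7]
 [587.2 126.5]
 [603.7 -67.5]] [np.float64(0.10030171644507259), np.float64(0.08507611727626674)] [555.4  21.5]
[[416.4  33.9]
 [509.7  43.2]
 [421.4 -10.5]
 [513.9  -1.4]] [np.float64(0.09887471403053365), np.float64(0.09831502122068264)]
pad? [[429.   23.5]
 [457.9  27.8]
 [461.1   6.4]
 [431.4   1.9]] [444.8  14.9]
stop+ inner foot [[564.6 104.3]
 [513.3 100.7]]
stop- inner foot(?) [[540.6 -54.4]
 [583.6 -48.8]]
[-0.9  0.6  0.1  1.4 -0.   1.2 -1.5]
```

drive_tool(turn=[[0, 0, 0.19], [0, 0, 0.38], [0, 0, 0.57], [0, 0, 0.76], [0, 0, 0.92], [0, 0, 0.92], [0, 0, 0.92]], translation=[[0, 0, 0.08], [0, 0, 0.16], [0, 0, 0.24], [0, 0, 0.27], [0, 0, 0.27], [0, 0, 0.27], [0, 0, 0.27]], hand=[91.8, 91.8, 91.8, 91.8, 91.8, 91.8, 91.8])

```text
time: 2.7
tool_pos: [514.5, 470.7, 106.5]
tool_rot: [-3.135, -0.189, -0.002]
wrist_force: [0.5, 0.2, 0.1]
width: 92.0
grip_force: 0.0
```

drive_tool(turn=[[0, 0, 0], [0, 0, 0], [0, 0, 0], [0, 0, 0], [0, 0, 0], [0, 0, 0], [0, 0, 0], [0, 0, 0]], translation=[[0, 0, 0.12], [0, 0, 0.24], [0, 0, 0.31], [0, 0, 0.34], [0, 0, 0.34], [0, 0, 0.34], [0, 0, 0.34], [0, 0, 0.34]], hand=[91.8, 91.8, 91.8, 91.8, 91.8, 40, 40, 40])

```text
time: 3.5
tool_pos: [513.9, 472.5, 4.8]
tool_rot: [-3.135, -0.185, -0.003]
wrist_force: [0.3, -0.2, -0.4]
width: 72.5
grip_force: 0.0
```

drive_tool(turn=[[0, 0, 0], [0, 0, 0], [0, 0, 0], [0, 0, 0]], translation=[[0, 0, 0], [0, 0, 0], [0, 0, 0], [0, 0, 0]], hand=[40, 40, 40, 40])

```text
time: 3.9
tool_pos: [513.2, 471.9, 3.4]
tool_rot: [3.136, 0.185, 0.0]
wrist_force: [-0.2, -0.1, -0.2]
width: 41.6
grip_force: 0.0
```

Run:
```python
from h import *
w=shot("wrist","pics/w3.png"); o=manip.get_obs(); print(o["tool_pos"],o["width"],o["grip_force"])
```

```text
[513.11745916 471.89023718   3.29974231] 40.660055396013846 0.0
```

View pics/w3.png

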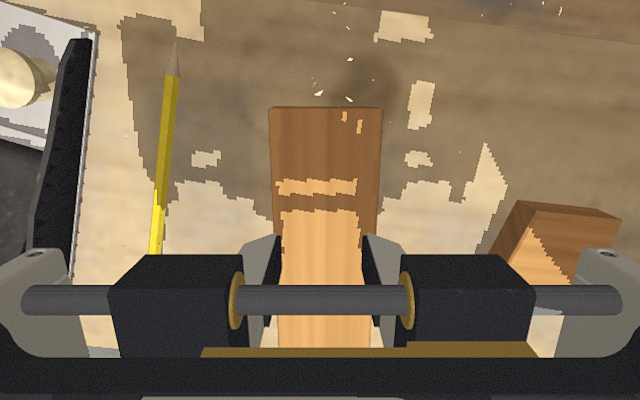

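Run:
```python
from h import *
np.set_printoptions(precision=1,suppress=True)
w=load("pics/w3.png"); print(w["origin"],w["attitude"])
for z in (3,18,22): print(z,ray(w,[[268,108],[382,108],[277,230],[375,230],[281,237],[363,237]],z))
c=cams.camera("side"); cv2.imwrite("pics/side3.png",cv2.resize(c["frame"][:,:,::-1],(800,500))); 
p=R.from_rotvec(c["attitude"]).inv().apply(np.array([513,472,3])-c["origin"]); u=int(c["fx"]*p[0]/p[2]+c["cx"]);v=int(c["fy"]*p[1]/p[2]+c["cy"]);print(u,v)
x0,y0=max(0,u-90),max(0,v-75)
cv2.imwrite("pics/sidec.png",cv2.resize(c["frame"][y0:y0+130,x0:x0+180,::-1],None,fx=4,fy=4,interpolation=cv2.INTER_CUBIC))
```

```text
[595.1 481.9 184.6] [ 2.2 -1.9 -0.3]
3 [[580.9 508.4   3. ]
 [588.  448.7   3. ]
 [511.7 498.2   3. ]
 [518.5 440.8   3. ]
 [507.4 495.5   3. ]
 [513.2 447.1   3. ]]
18 [[582.1 506.2  18. ]
 [588.5 451.5  18. ]
 [518.6 496.9  18. ]
 [524.8 444.2  18. ]
 [514.7 494.4  18. ]
 [519.9 450.   18. ]]
22 [[582.4 505.6  22. ]
 [588.7 452.2  22. ]
 [520.4 496.5  22. ]
 [526.5 445.1  22. ]
 [516.6 494.1  22. ]
 [521.7 450.7  22. ]]
272 310
```

View pics/sidec.png

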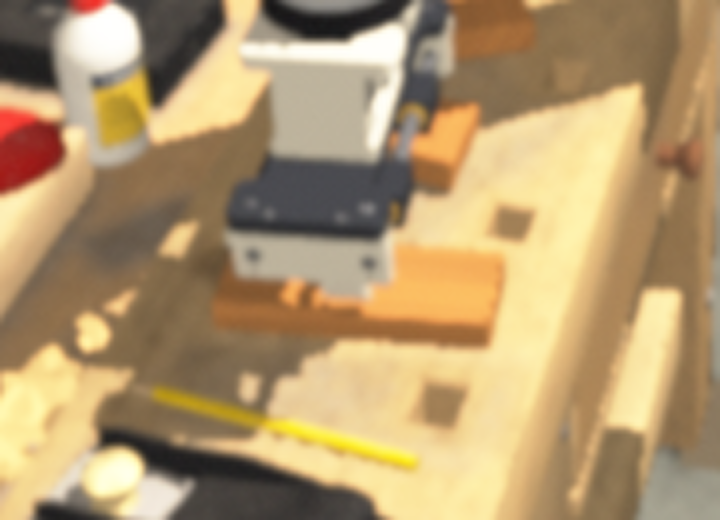

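Run:
```python
from h import *
s=cams.camera("side")["frame"][:,:,::-1]; w=cv2.imread("pics/w3.png")
a=cv2.resize(s[265:335,225:315],(600*90//120,350),interpolation=cv2.INTER_CUBIC)
b=cv2.resize(w[90:360,220:430],(350*210//270+60,350),interpolation=cv2.INTER_CUBIC)
cv2.imwrite("pics/cmp.png",np.hstack([a,b])); print(manip.get_obs()["tool_pos"],manip.get_obs()["wrist_force"],a.shape,b.shape)
```

```text
[513.11838605 471.86723063   3.28428895] [-0.56150954 -0.72094641  0.18847529] (350, 450, 3) (350, 332, 3)
```

View pics/cmp.png

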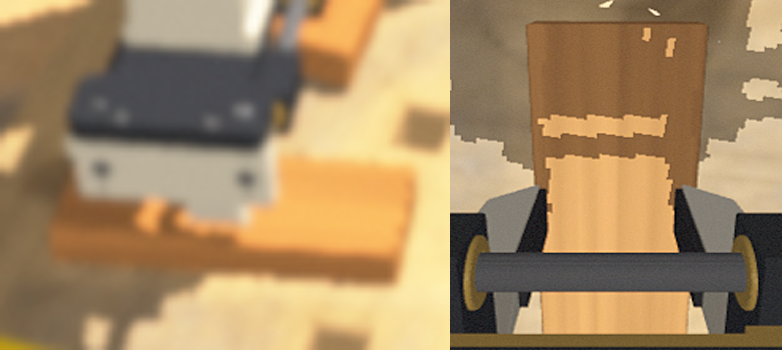

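drive_tool(turn=[[0, 0, 0], [0, 0, 0], [0, 0, 0], [0, 0, 0], [0, 0, 0], [0, 0, 0], [0, 0, 0], [0, 0, 0], [0, 0, 0], [0, 0, 0], [0, 0, 0]], translation=[[0, 0, 0], [0, 0, 0], [0, 0, 0], [0, 0, 0], [0, 0, 0.005], [0, 0, 0.01], [0, 0, 0.015], [0, 0, 0.02], [0, 0, 0.025], [0, 0, 0.03], [0, 0, 0.03]], hand=[80, 80, 80, 80, 80, 80, 80, 80, 80, 80, 80])

```text
time: 5.15
tool_pos: [513.0, 471.7, -6.0]
tool_rot: [3.136, 0.185, -0.0]
wrist_force: [0.3, -0.1, -0.6]
width: 80.1
grip_force: 0.0
```

drive_tool(turn=[[0, 0, 0], [0, 0, 0], [0, 0, 0], [0, 0, 0], [0, 0, 0], [0, 0, 0], [0, 0, 0], [0, 0, 0]], translation=[[0, 0, 0.007], [0, 0, 0.014], [0, 0, 0.014], [0, 0, 0.014], [0, 0, 0.014], [0, 0, 0.014], [0, 0, 0.014], [0, 0, 0.014]], hand=[80, 80, 40, 40, 40, 40, 40, 40])

```text
time: 5.95
tool_pos: [513.2, 471.8, -9.8]
tool_rot: [3.136, 0.185, 0.0]
wrist_force: [-0.2, -1.2, 0.6]
width: 55.6
grip_force: 30.0
```

drive_tool(turn=[[0, 0, 0], [0, 0, 0], [0, 0, -0.05], [0, 0, -0.15], [0, 0, -0.3], [0, 0, -0.46], [0, 0, -0.62], [0, 0, -0.78], [0, 0, -0.92], [0, 0, -0.99], [0, 0, -0.99]], translation=[[0, 0, -0.07], [0, 0, -0.2], [0, 0, -0.35], [0, 0.1, -0.47], [0, 0.22, -0.55], [0, 0.34, -0.55], [0, 0.46, -0.55], [0, 0.58, -0.55], [0, 0.7, -0.55], [0, 0.8, -0.55], [0, 0.8, -0.55]], hand=[40, 40, 40, 40, 40, 40, 40, 40, 40, 40, 40])

```text
time: 7.05
tool_pos: [542.5, 227.3, 155.3]
tool_rot: [2.833, 1.351, -0.002]
wrist_force: [0.9, -0.5, -1.2]
width: 55.3
grip_force: 30.0
```

drive_tool(turn=[[0, 0, -0.15], [0, 0, -0.31], [0, 0, -0.47], [0, 0, -0.63], [0, 0, -0.79], [0, 0, -0.93], [0, 0, -0.99], [0, 0, -0.99], [0, 0, -0.99], [0, 0, -0.99]], translation=[[-0.08, 0.07, 0], [-0.17, 0.15, 0], [-0.26, 0.23, 0], [-0.35, 0.32, 0], [-0.44, 0.4, 0.05], [-0.49, 0.45, 0.13], [-0.512, 0.47, 0.2], [-0.512, 0.47, 0.25], [-0.512, 0.47, 0.25], [-0.512, 0.47, 0.25]], hand=[40, 40, 40, 40, 40, 40, 40, 40, 40, 40])

```text
time: 8.05
tool_pos: [555.4, 26.2, 80.4]
tool_rot: [-2.105, -2.332, -0.0]
wrist_force: [-0.5, 0.2, -0.5]
width: 55.4
grip_force: 30.0
```

Run:
```python
from h import *
w=shot("wrist","pics/w4.png"); o=manip.get_obs(); print(o["tool_pos"],o["tool_rot"],o["qpos"])
```

```text
[555.87940004  26.35644058  80.88582303] [2.10429685e+00 2.33208757e+00 1.47273498e-03] [-0.0931746   0.46134289 -0.0680696   1.87914055  0.04183657  0.80145054
 -0.08062686]
```

View pics/w4.png

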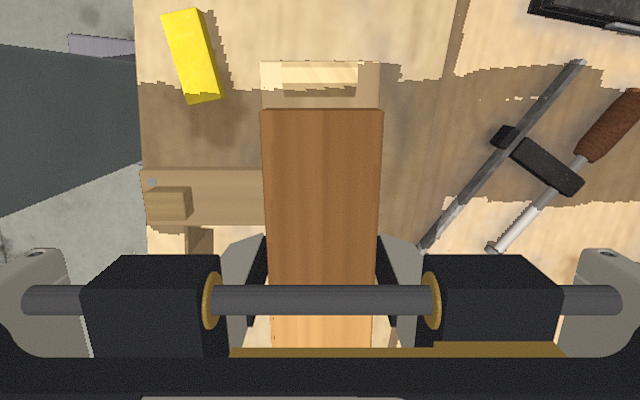

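Run:
```python
from h import *
np.set_printoptions(precision=1,suppress=True)
w=load("pics/w4.png")
b=ray(w,[[260,112],[383,112]],108)[:,:2]; print("board end",b,np.linalg.norm(b[1]-b[0]),b.mean(0), np.arctan2(*(b[1]-b[0])[::-1]))
e=ray(w,[[260,62],[380,62]],15)[:,:2]; print("base end",e,np.linalg.norm(e[1]-e[0]),np.arctan2(*(e[1]-e[0])[::-1]))
p=ray(w,[[146,190],[190,187],[192,216],[148,220]],33)[:,:2]; print("pad",p,p.mean(0))
u=lambda a:np.array([np.cos(a),np.sin(a)]); a=.1; X=u(a);Y=u(a+np.pi/2)
for nm,m,cx,cy in (("board",b.mean(0),0,72),("base",e.mean(0),0,100),("pad",p.mean(0),-112,0)): print(nm,"-> centre",m-cx*X-cy*Y)
st=ray(w,[[283,97],[358,97]],53)[:,:2]; print("stop bevel foot z53", st, (st-[555,25.5])@X,(st-[555,25.5])@Y)
```

```text
board end [[520.7  94.9]
 [575.5 100.5]] 55.003371672212474 [548.1  97.7] 0.10253865325245633
base end [[503.2 120.2]
 [585.3 128.6]] 82.50110209267149 0.10230207137621179
pad [[429.3  25.5]
 [460.6  31. ]
 [461.7   8.8]
 [429.5   2.3]] [445.3  16.9]
board -> centre [555.3  26.1]
base -> centre [554.2  24.9]
pad -> centre [556.7  28.1]
stop bevel foot z53 [[524.6 100.2]
 [569.3 104.8]] [-22.8  22.2] [77.4 77.5]
```

drive_tool(turn=[[0, 0, 0], [0, 0, 0], [0, 0, 0], [0, 0, 0], [0, 0, 0], [0, 0, 0], [0, 0, 0], [0, 0, 0]], translation=[[0, 0, 0.08], [0, 0, 0.15], [0, 0, 0.2], [0, 0, 0.23], [0, 0, 0.245], [0, 0, 0.252], [0, 0, 0.252], [0, 0, 0.252]], hand=[40, 40, 40, 40, 40, 40, 40, 40])

```text
time: 8.9
tool_pos: [556.0, 25.6, 5.3]
tool_rot: [2.105, 2.331, 0.002]
wrist_force: [-0.1, 0.9, -1.3]
width: 54.8
grip_force: 30.0
```

drive_tool(turn=[[0, 0, 0], [0, 0, 0], [0, 0, 0], [0, 0, 0], [0, 0, 0], [0, 0, 0], [0, 0, 0], [0, 0, 0], [0, 0, 0], [0, 0, 0], [0, 0, 0], [0, 0, 0]], translation=[[0, 0, 0], [0, 0, 0], [0, 0, 0], [0, 0, 0], [0, 0, -0.15], [0, 0, -0.3], [-0.12, -0.03, -0.42], [-0.26, -0.06, -0.52], [-0.4, -0.1, -0.6], [-0.54, -0.13, -0.68], [-0.68, -0.17, -0.76], [-0.8, -0.2, -0.85]], hand=[91.8, 91.8, 91.8, 91.8, 91.8, 91.8, 91.8, 91.8, 91.8, 91.8, 91.8, 91.8])

```text
time: 10.1
tool_pos: [518.8, -221.5, 260.4]
tool_rot: [-2.106, -2.331, 0.001]
wrist_force: [1.1, 1.0, 0.2]
width: 92.2
grip_force: 0.0
```

drive_tool(turn=[[0, 0, 0], [0, 0, 0], [0, 0, 0]], translation=[[-0.1, -0.03, 0], [-0.18, -0.04, 0], [-0.18, -0.04, 0]], hand=[91.8, 91.8, 91.8])

```text
time: 10.4
tool_pos: [512.2, -278.8, 259.6]
tool_rot: [2.111, 2.325, -0.003]
wrist_force: [-0.3, 0.7, 0.2]
width: 92.0
grip_force: 0.0
```

Run:
```python
from h import *
w=shot("wrist","pics/w5.png"); o=manip.get_obs(); print(o["tool_pos"],o["tool_rot"],o["qpos"],w["origin"])
```

```text
[ 512.87896373 -276.12429307  259.37480666] [ 2.10927118e+00  2.32821339e+00 -9.31576058e-04] [ 0.36726277  0.32513305  0.04681672  1.6007636  -0.01534208  1.21625496
  0.51555785] [ 504.46489329 -195.98411849  440.68663947]
```

View pics/w5.png

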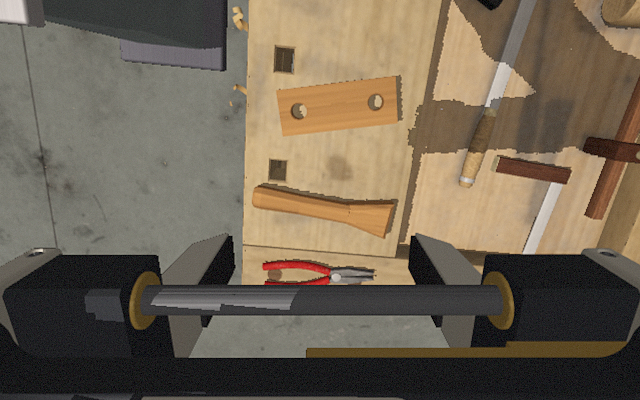

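Run:
```python
from h import *
polys("pics/w5.png","p",[(265,65,410,145),(245,178,405,245)],[18,23],2.5)
```

```text
p (265, 65, 410, 145) px [[395, 76], [276, 90], [282, 134], [396, 123]] 
 world [[590.1, -176.7], [449.8, -206.3], [460.2, -258.3], [600.3, -231.1]] 
 sides [143.4  53.1 142.8  55.3] dirs [-168.1  -78.7   11.   100.7] area px 5434.0
p (245, 178, 405, 245) px [[252, 204], [258, 208], [344, 222], [382, 238], [393, 204], [346, 205], [255, 187]] 
 world [[426.7, -353.5], [434.8, -358.3], [551.0, -367.2], [605.5, -385.7], [612.5, -335.4], [550.8, -342.8], [429.8, -329.5]] 
 sides [  9.5 116.5  57.6  50.8  62.2 121.7  24.1] dirs [ -31.    -4.4  -18.7   82.1 -173.1  173.7  -97.4] area px 2966.0
```

drive_tool(turn=[[0, 0, -0.15], [0, 0, -0.3], [0, 0, -0.45], [0, 0, -0.6], [0, 0, -0.75], [0, 0, -0.874], [0, 0, -0.874]], translation=[[-0.06, 0, 0.11], [-0.12, 0, 0.22], [-0.18, 0, 0.33], [-0.25, -0.016, 0.44], [-0.25, -0.016, 0.55], [-0.25, -0.016, 0.6], [-0.25, -0.016, 0.6]], hand=[60, 60, 60, 60, 60, 60, 60])

```text
time: 11.15
tool_pos: [515.2, -347.1, 76.8]
tool_rot: [-1.192, -2.901, -0.003]
wrist_force: [-0.4, 0.3, -0.5]
width: 59.8
grip_force: 0.0
```

drive_tool(turn=[[0, 0, -0.15], [0, 0, -0.3], [0, 0, -0.45], [0, 0, -0.6], [0, 0, -0.75], [0, 0, -0.874], [0, 0, -0.874], [0, 0, -0.874]], translation=[[0, 0, 0], [0, 0, 0], [0, 0, 0], [0, 0, 0], [0, 0, 0], [0, 0, 0], [0, 0, 0], [0, 0, 0]], hand=[60, 60, 60, 60, 60, 60, 60, 60])

```text
time: 11.95
tool_pos: [517.2, -349.0, 80.5]
tool_rot: [0.157, 3.136, -0.001]
wrist_force: [-0.4, -0.2, -0.5]
width: 60.0
grip_force: 0.0
```

drive_tool(turn=[[0, 0, 0], [0, 0, 0], [0, 0, 0], [0, 0, 0], [0, 0, 0], [0, 0, 0], [0, 0, 0], [0, 0, 0], [0, 0, 0], [0, 0, 0], [0, 0, 0]], translation=[[0.005, -0.008, 0.1], [0.005, -0.008, 0.2], [0.005, -0.008, 0.26], [0.005, -0.008, 0.29], [0.005, -0.008, 0.3], [0.005, -0.008, 0.3], [0.005, -0.008, 0.3], [0.005, -0.008, 0.3], [0.005, -0.008, 0.3], [0.005, -0.008, 0.3], [0.005, -0.008, 0.3]], hand=[60, 60, 60, 60, 60, 15, 15, 15, 15, 15, 15])

```text
time: 13.05
tool_pos: [515.0, -351.9, -10.0]
tool_rot: [0.151, 3.137, -0.001]
wrist_force: [-1.8, 0.6, 4.5]
width: 25.6
grip_force: 30.0
```

drive_tool(turn=[[0, 0, 0], [0, 0, 0], [0, 0, 0], [0, 0, -0.05], [0, 0, -0.1], [0, 0, -0.15], [0, 0, -0.2], [0, 0, -0.25], [0, 0, -0.25], [0, 0, -0.25]], translation=[[0, 0, -0.06], [0, 0, -0.18], [0, 0.05, -0.32], [0.03, 0.18, -0.42], [0.06, 0.32, -0.45], [0.1, 0.46, -0.45], [0.14, 0.6, -0.45], [0.173, 0.74, -0.45], [0.173, 0.86, -0.45], [0.173, 0.95, -0.45]], hand=[15, 15, 15, 15, 15, 15, 15, 15, 15, 15])

```text
time: 14.05
tool_pos: [490.0, -60.4, 124.8]
tool_rot: [-0.161, 3.137, 0.001]
wrist_force: [1.2, -0.1, -0.9]
width: 25.4
grip_force: 30.0
```

drive_tool(turn=[[0, 0, 0], [0, 0, 0], [0, 0, 0], [0, 0, 0], [0, 0, 0], [0, 0, 0]], translation=[[0.02, 0.1, 0], [0.04, 0.19, 0.08], [0.054, 0.27, 0.16], [0.054, 0.274, 0.2], [0.054, 0.274, 0.2], [0.054, 0.274, 0.2]], hand=[15, 15, 15, 15, 15, 15])

```text
time: 14.65
tool_pos: [466.4, 16.4, 64.8]
tool_rot: [0.156, -3.138, 0.001]
wrist_force: [0.7, -0.9, -1.0]
width: 25.4
grip_force: 30.0
```

Run:
```python
from h import *
w=shot("wrist","pics/w6.png"); o=manip.get_obs(); print(o["tool_pos"],o["tool_rot"],o["qpos"],o["width"])
a=cv2.imread("pics/w6.png"); s=cams.camera("scene"); np.save("pics/s6.npy",0)
p=R.from_rotvec(s["attitude"]).inv().apply(np.array([535,25,30])-s["origin"]); u=int(s["fx"]*p[0]/p[2]+s["cx"]);v=int(s["fy"]*p[1]/p[2]+s["cy"])
b=cv2.resize(s["frame"][v-45:v+35,u-60:u+60,::-1],None,fx=3,fy=3,interpolation=cv2.INTER_CUBIC)
out=np.zeros((400,780,3),np.uint8); out[:,:420]=a[:,110:530]; out[:240,420:780]=b; cv2.imwrite("pics/w6c.png",out)
```

```text
[466.78435102  16.23290519  65.113595  ] [-1.55433546e-01  3.13693689e+00 -5.98179810e-04] [ 0.18110518  0.39966537 -0.41953594  2.08164261  0.24750661  0.70626765
  1.27127441] 25.69819852737136
```

View pics/w6c.png

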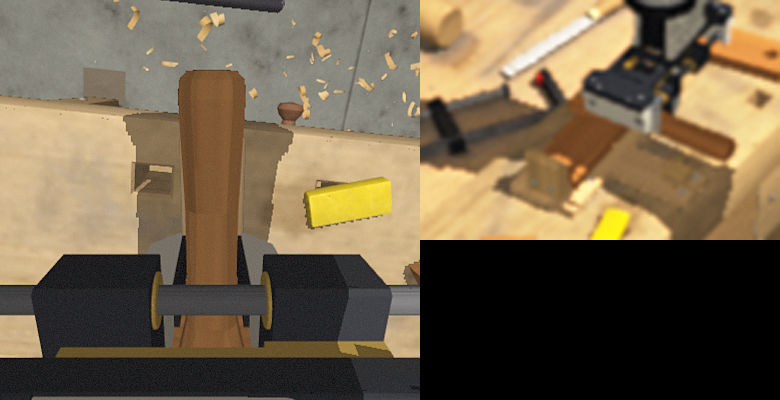

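drive_tool(turn=[[0, 0, 0], [0, 0, 0], [0, 0, 0], [0, 0, 0], [0, 0, 0], [0, 0, 0], [0, 0, 0], [0, 0, 0], [0, 0, 0]], translation=[[-0.107, 0.002, 0], [-0.107, 0.002, 0.03], [-0.107, 0.002, 0.07], [-0.107, 0.002, 0.1], [-0.107, 0.002, 0.12], [-0.107, 0.002, 0.132], [-0.107, 0.002, 0.138], [-0.107, 0.002, 0.14], [-0.107, 0.002, 0.14]], hand=[15, 15, 15, 15, 15, 15, 15, 15, 15])

```text
time: 15.65
tool_pos: [497.6, 20.9, 23.0]
tool_rot: [0.158, -3.138, 0.001]
wrist_force: [-1.9, -0.2, 4.0]
width: 25.6
grip_force: 30.0
```

drive_tool(turn=[[0, 0, 0], [0, 0, 0], [0, 0, 0], [0, 0, 0], [0, 0, 0], [0, 0, 0.1], [0, 0, 0.25], [0, 0, 0.4], [0, 0, 0.55], [0, 0, 0.7], [0, 0, 0.797], [0, 0, 0.797]], translation=[[0, 0, 0], [0, 0, 0], [0, 0, 0], [0, 0, -0.12], [0, 0, -0.25], [0, 0.06, -0.33], [-0.02, 0.18, -0.36], [-0.05, 0.31, -0.36], [-0.08, 0.44, -0.36], [-0.1, 0.56, -0.36], [-0.125, 0.664, -0.36], [-0.125, 0.664, -0.36]], hand=[60, 60, 60, 60, 60, 60, 75, 91.8, 91.8, 91.8, 91.8, 91.8])

```text
time: 16.85
tool_pos: [514.7, 229.0, 130.8]
tool_rot: [-0.81, -3.035, -0.006]
wrist_force: [-0.2, 0.7, -1.1]
width: 91.5
grip_force: 0.0
```

drive_tool(turn=[[0, 0, 0.15], [0, 0, 0.3], [0, 0, 0.45], [0, 0, 0.6], [0, 0, 0.75], [0, 0, 0.797], [0, 0, 0.797], [0, 0, 0.797]], translation=[[0, 0, 0], [0, 0, 0], [0, 0, 0], [0, 0, 0], [0, 0, 0], [0, 0, 0], [0, 0, 0], [0, 0, 0]], hand=[91.8, 91.8, 91.8, 91.8, 91.8, 91.8, 91.8, 91.8])

```text
time: 17.65
tool_pos: [515.3, 222.6, 130.5]
tool_rot: [1.708, 2.636, -0.0]
wrist_force: [-0.3, 0.7, 0.5]
width: 91.7
grip_force: 0.0
```

Run:
```python
from h import *
w=shot("wrist","pics/w7.png"); o=manip.get_obs(); print(o["tool_pos"],o["tool_rot"],o["width"])
```

```text
[515.24292103 222.64285105 130.46977695] [ 1.70866357e+00  2.63629402e+00 -2.95681357e-04] 92.04972712909621
```

View pics/w7.png

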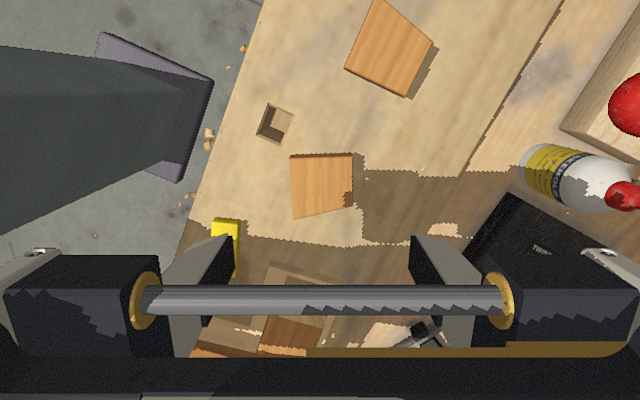

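drive_tool(turn=[[0, 0, 0], [0, 0, 0], [0, 0, 0], [0, 0, 0], [0, 0, 0], [0, 0, 0], [0, 0, 0], [0, 0, 0], [0, 0, 0], [0, 0, 0], [0, 0, 0], [0, 0, 0]], translation=[[0, 0, 0.13], [0, 0, 0.26], [0, 0, 0.37], [0, 0, 0.43], [0, 0, 0.46], [0, 0, 0.467], [0, 0, 0.467], [0, 0, 0.467], [0, 0, 0.467], [0, 0, 0.467], [0, 0, 0.467], [0, 0, 0.467]], hand=[91.8, 91.8, 91.8, 91.8, 91.8, 91.8, 45, 45, 45, 45, 45, 45])

```text
time: 18.9
tool_pos: [515.5, 223.0, -9.2]
tool_rot: [1.71, 2.635, 0.001]
wrist_force: [-0.7, -0.0, 4.7]
width: 55.6
grip_force: 29.8
```

```bash
cat >> h.py <<'E'
def mask(f,b,zt,eps=2.5): polys(f,"m",[b],[zt],eps)
E
python3 - <<'E'
from h import *
w=load("pics/w7.png")
polys("pics/w7.png","core_a",[(275,140,365,230)],[24],2.5)
polys("pics/w7.png","core_b",[(330,0,445,105)],[24],2.5)
print(manip.get_obs()["width"],manip.get_obs()["grip_force"])
E
```

```text
core_a (275, 140, 365, 230) px [[351, 153], [340, 153], [339, 156], [335, 153], [296, 154], [289, 157], [293, 218], [352, 205]] 
 world [[527.3, 258.4], [518.6, 254.5], [518.9, 251.7], [514.6, 252.7], [484.0, 238.0], [479.5, 233.1], [504.7, 181.7], [548.9, 215.5]] 
 sides [ 9.6  2.8  4.4 33.9  6.7 57.2 55.6 48. ] dirs [-155.9  -83.2  167.2 -154.4 -132.6  -63.8   37.4  116.8] area px 3561.5
core_b (330, 0, 445, 105) px [[373, 0], [345, 68], [405, 96], [432, 41], [384, 0]] 
 world [[491.5, 371.5], [492.9, 318.9], [547.4, 319.5], [546.9, 364.9], [499.2, 374.9]] 
 sides [52.6 54.5 45.4 48.7  8.4] dirs [ -88.5    0.7   90.6  168.1 -155.9] area px 4931.0
55.63144030468418 29.81120175216347
```

drive_tool(turn=[[0, 0, 0], [0, 0, 0], [0, 0, 0], [0, 0, 0.1], [0, 0, 0.25], [0, 0, 0.35], [0, 0, 0.407], [0, 0, 0.407], [0, 0, 0.407], [0, 0, 0.407]], translation=[[0, 0, -0.06], [0, 0, -0.18], [0, 0, -0.3], [-0.08, -0.02, -0.36], [-0.2, -0.04, -0.36], [-0.32, -0.06, -0.36], [-0.44, -0.09, -0.36], [-0.502, -0.097, -0.36], [-0.502, -0.097, -0.36], [-0.502, -0.097, -0.36]], hand=[45, 45, 45, 45, 45, 45, 45, 45, 45, 45])

```text
time: 19.9
tool_pos: [549.8, 73.8, 98.3]
tool_rot: [-2.108, -2.328, -0.0]
wrist_force: [0.7, 0.8, 0.4]
width: 55.6
grip_force: 29.8
```

Run:
```python
from h import *
w=shot("wrist","pics/w8.png"); o=manip.get_obs(); print(o["tool_pos"],o["tool_rot"],o["width"])
c=cams.camera("side"); cv2.imwrite("pics/side8.png",c["frame"][:,:,::-1])
a=cv2.imread("pics/w8.png")[20:,120:540]
p=R.from_rotvec(c["attitude"]).inv().apply(np.array([540,25,40])-c["origin"]); u=int(c["fx"]*p[0]/p[2]+c["cx"]);v=int(c["fy"]*p[1]/p[2]+c["cy"])
b=cv2.resize(c["frame"][v-60:v+60,u-60:u+60,::-1],(375,375),interpolation=cv2.INTER_CUBIC)
out=np.zeros((380,800,3),np.uint8); out[:,:420]=a; out[:375,422:797]=b; cv2.imwrite("pics/c8.png",out)
```

```text
[549.65263883  74.69988915  98.33694402] [-2.10633245e+00 -2.32988700e+00 -4.71088823e-04] 55.53283425736382
```

View pics/c8.png

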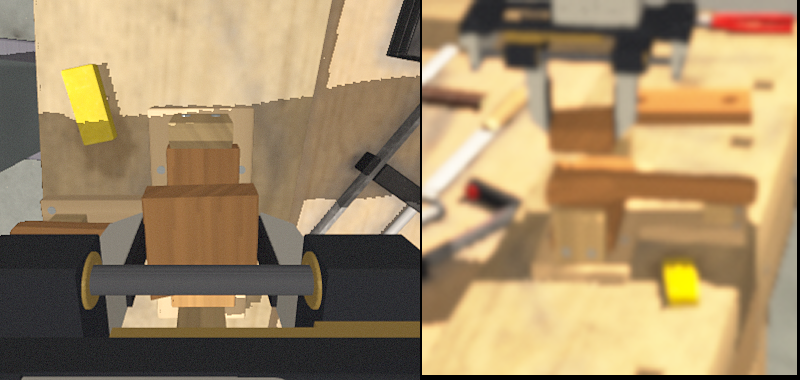

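drive_tool(turn=[[0, 0, 0], [0, 0, 0], [0, 0, 0], [0, 0, 0], [0, 0, 0], [0, 0, 0], [0, 0, 0], [0, 0, 0], [0, 0, 0], [0, 0, 0]], translation=[[-0.003, 0.002, 0.04], [-0.003, 0.002, 0.09], [-0.003, 0.002, 0.13], [-0.003, 0.002, 0.17], [-0.003, 0.002, 0.2], [-0.003, 0.002, 0.22], [-0.003, 0.002, 0.235], [-0.003, 0.002, 0.243], [-0.003, 0.002, 0.248], [-0.003, 0.002, 0.248]], hand=[45, 45, 45, 45, 45, 45, 45, 45, 45, 45])

```text
time: 21.0
tool_pos: [550.7, 72.6, 24.5]
tool_rot: [2.108, 2.329, 0.0]
wrist_force: [-2.3, -0.1, 3.4]
width: 55.7
grip_force: 30.0
```

drive_tool(turn=[[0, 0, 0], [0, 0, 0], [0, 0, 0], [0, 0, 0], [0, 0, 0], [0, 0, 0], [0, 0, 0.06], [0, 0, 0.12], [0, 0, 0.122], [0, 0, 0.122], [0, 0, 0.122], [0, 0, 0.122]], translation=[[0, 0, 0], [0, 0, 0], [0, 0, 0], [0, 0, -0.08], [0, 0, -0.22], [0.06, 0, -0.32], [0.2, -0.005, -0.35], [0.36, -0.01, -0.35], [0.52, -0.011, -0.35], [0.68, -0.011, -0.35], [0.82, -0.011, -0.3], [0.914, -0.011, -0.25]], hand=[91.8, 91.8, 91.8, 91.8, 91.8, 91.8, 91.8, 91.8, 91.8, 91.8, 91.8, 91.8])

```text
time: 22.2
tool_pos: [519.2, 349.6, 99.1]
tool_rot: [-2.213, -2.228, -0.004]
wrist_force: [0.3, 0.2, -0.2]
width: 91.8
grip_force: 0.0
```

drive_tool(turn=[[0, 0, 0], [0, 0, 0]], translation=[[0, 0, 0], [0, 0, 0]], hand=[91.8, 91.8])

```text
time: 22.4
tool_pos: [519.6, 345.4, 98.4]
tool_rot: [2.216, 2.227, -0.002]
wrist_force: [-0.6, -0.1, 0.6]
width: 91.6
grip_force: 0.0
```

drive_tool(turn=[[0, 0, 0], [0, 0, 0], [0, 0, 0], [0, 0, 0], [0, 0, 0], [0, 0, 0], [0, 0, 0], [0, 0, 0], [0, 0, 0], [0, 0, 0], [0, 0, 0], [0, 0, 0]], translation=[[0, 0, 0.12], [0, 0, 0.23], [0, 0, 0.31], [0, 0, 0.345], [0, 0, 0.358], [0, 0, 0.36], [0, 0, 0.36], [0, 0, 0.36], [0, 0, 0.36], [0, 0, 0.36], [0, 0, 0.36], [0, 0, 0.36]], hand=[91.8, 91.8, 91.8, 91.8, 91.8, 91.8, 45, 45, 45, 45, 45, 45])

```text
time: 23.6
tool_pos: [520.2, 345.4, -8.7]
tool_rot: [2.217, 2.226, 0.0]
wrist_force: [1.3, -0.6, 3.7]
width: 55.7
grip_force: 30.0
```

drive_tool(turn=[[0, 0, 0], [0, 0, 0], [0, 0, 0], [0, 0, -0.06], [0, 0, -0.122], [0, 0, -0.122], [0, 0, -0.122], [0, 0, -0.122], [0, 0, -0.122], [0, 0, -0.122]], translation=[[0, 0, -0.06], [0, 0, -0.18], [0, 0, -0.32], [-0.1, 0.02, -0.4], [-0.24, 0.04, -0.4], [-0.38, 0.06, -0.4], [-0.52, 0.08, -0.4], [-0.66, 0.1, -0.4], [-0.8, 0.12, -0.4], [-0.9, 0.127, -0.4]], hand=[45, 45, 45, 45, 45, 45, 45, 45, 45, 45])

```text
time: 24.6
tool_pos: [559.5, 71.7, 111.0]
tool_rot: [2.11, 2.326, -0.001]
wrist_force: [-0.2, 0.9, -0.9]
width: 55.4
grip_force: 30.0
```

drive_tool(turn=[[0, 0, 0], [0, 0, 0], [0, 0, 0], [0, 0, 0], [0, 0, 0], [0, 0, 0]], translation=[[-0.11, -0.01, 0], [-0.22, -0.02, 0], [-0.3, -0.03, 0.03], [-0.321, -0.031, 0.05], [-0.321, -0.031, 0.05], [-0.321, -0.031, 0.05]], hand=[45, 45, 45, 45, 45, 45])

```text
time: 25.2
tool_pos: [559.6, -19.8, 96.0]
tool_rot: [-2.106, -2.33, -0.001]
wrist_force: [-0.1, 0.5, -1.1]
width: 55.4
grip_force: 30.0
```

drive_tool(turn=[[0, 0, 0], [0, 0, 0], [0, 0, 0], [0, 0, 0], [0, 0, 0], [0, 0, 0], [0, 0, 0], [0, 0, 0], [0, 0, 0], [0, 0, 0]], translation=[[-0.003, 0, 0.04], [-0.003, 0, 0.09], [-0.003, 0, 0.13], [-0.003, 0, 0.17], [-0.003, 0, 0.195], [-0.003, 0, 0.215], [-0.003, 0, 0.228], [-0.003, 0, 0.236], [-0.003, 0, 0.24], [-0.003, 0, 0.24]], hand=[45, 45, 45, 45, 45, 45, 45, 45, 45, 45])

```text
time: 26.2
tool_pos: [559.9, -22.3, 24.3]
tool_rot: [2.108, 2.329, 0.001]
wrist_force: [-0.8, -0.5, -0.8]
width: 55.4
grip_force: 30.0
```

drive_tool(turn=[[0, 0, 0], [0, 0, 0], [0, 0, 0], [0, 0, 0], [0, 0, 0], [0, 0, 0], [0, 0, 0], [0, 0, 0], [0, 0, 0], [0, 0, 0]], translation=[[0, 0, 0], [0, 0, 0], [0, 0, 0], [0, 0, -0.08], [0, 0, -0.22], [0, 0, -0.36], [0, 0, -0.5], [0, 0, -0.6], [0, 0, -0.6], [0, 0, -0.6]], hand=[91.8, 91.8, 91.8, 91.8, 91.8, 91.8, 91.8, 91.8, 91.8, 91.8])

```text
time: 27.2
tool_pos: [559.9, -22.3, 204.6]
tool_rot: [2.107, 2.328, 0.002]
wrist_force: [-0.3, -0.3, 0.2]
width: 91.8
grip_force: 0.0
```

Run:
```python
from h import *
w=shot("wrist","pics/w9.png"); o=manip.get_obs(); print(o["tool_pos"],o["tool_rot"],w["origin"])
a=cv2.imread("pics/w9.png")
cv2.imwrite("pics/c9.png",cv2.resize(a[20:250,160:460],None,fx=2.6,fy=2.6,interpolation=cv2.INTER_CUBIC))
```

```text
[559.19836801 -22.30924127 203.46884122] [-2.10778106e+00 -2.32896641e+00  7.84859978e-04] [551.54677167  60.11401174 385.80029376]
```

View pics/c9.png

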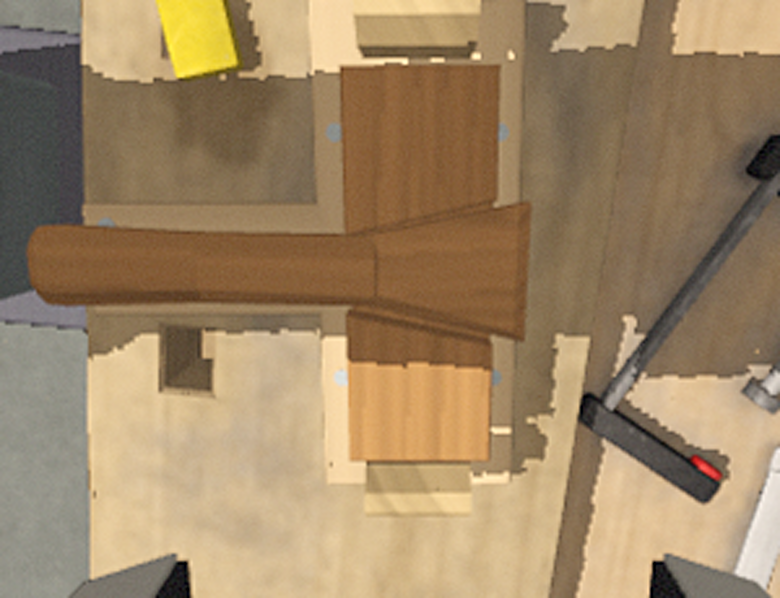

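Run:
```python
from h import *
np.set_printoptions(precision=1,suppress=True)
w=load("pics/w9.png"); a=.1; X=np.array([np.cos(a),np.sin(a)]);Y=np.array([-X[1],X[0]]); C=np.array([555,25.8])
f=lambda P,z:(ray(w,np.array(P)/2.6+[160,20],z)[:,:2]-C)@np.c_[X,Y]
print("a",f([[341,67],[500,65],[497,204],[344,233]],57).tolist())
print("b",f([[349,310],[492,340],[491,461],[350,461]],57).tolist())
print("h",f([[30,265],[530,202],[523,340]],56).tolist())
print("base screws",f([[334,132],[502,132],[342,378],[494,378]],15).mean(0))
im=cv2.imread("pics/w9.png")
# edge columns of cores at sub-pixel via gradient
g=cv2.GaussianBlur(cv2.cvtColor(im,cv2.COLOR_BGR2LAB)[:,:,2].astype(float),(3,3),0)
for r in (60,80,95,165,175,190):
    d=np.abs(np.diff(g[r])); L=280+np.argmax(d[280:310]); Rr=340+np.argmax(d[340:362]); print(r,L+.5,Rr+.5, f([[(L+1-160)*2.6,(r-20)*2.6],[(Rr+1-160)*2.6,(r-20)*2.6]],57).tolist())
```

```text
a [[-27.18060756532626, 69.47239199816697], [28.085985177431493, 70.10281348404017], [28.299980665886448, 23.600612106842], [-27.61814391958462, 13.354578895114518]]
b [[-26.477375823438965, -14.880385020208887], [27.74270464055601, -26.303923612180103], [28.572843485581256, -74.90165177967704], [-27.557964785995875, -74.89317906726605]]
h [[-144.95958265479283, 1.7210880756677192], [40.397855114313806, 24.26756512486192], [39.67793399559339, -26.490664286113507]]
base screws [-0.5 -0.4]
60 290.5 359.5 [[-27.650092626324046, 57.48887833779782], [35.47790015180391, 57.478424247514646]]
80 280.5 350.5 [[-37.43450978933438, 40.15295414591029], [27.709876633274916, 40.142291175290744]]
95 291.5 359.5 [[-27.554756907471237, 26.75174490802638], [36.55512059433785, 26.741346370657748]]
165 293.5 348.5 [[-27.345513053715504, -40.710443762079265], [27.875327593928347, -40.718988089803844]]
175 293.5 347.5 [[-27.602931245163944, -51.06978210800729], [27.12156303960234, -51.07818687475419]]
190 293.5 347.5 [[-27.998226143147047, -66.9777238567436], [27.50584217713096, -66.98615060307282]]
```

drive_tool(turn=[[0, 0, 0.15], [0, 0, 0.3], [0, 0, 0.45], [0, 0, 0.6], [0, 0, 0.75], [0, 0, 0.9], [0, 0, 0.937], [0, 0, 0.937]], translation=[[-0.13, -0.04, 0], [-0.26, -0.08, 0.05], [-0.4, -0.12, 0.13], [-0.54, -0.15, 0.21], [-0.638, -0.179, 0.3], [-0.638, -0.179, 0.38], [-0.638, -0.179, 0.41], [-0.638, -0.179, 0.41]], hand=[91.8, 91.8, 91.8, 91.8, 91.8, 91.8, 91.8, 91.8])

```text
time: 28.05
tool_pos: [523.9, -216.7, 79.0]
tool_rot: [-2.8, -1.418, 0.005]
wrist_force: [-0.2, 1.1, -0.1]
width: 91.6
grip_force: 0.0
```

drive_tool(turn=[[0, 0, 0.15], [0, 0, 0.3], [0, 0, 0.45], [0, 0, 0.6], [0, 0, 0.75], [0, 0, 0.9], [0, 0, 0.937], [0, 0, 0.937], [0, 0, 0.937]], translation=[[0, 0, 0], [0, 0, 0], [0, 0, 0], [0, 0, 0], [0, 0, 0], [0, 0, 0], [0, 0, 0], [0, 0, 0], [0, 0, 0]], hand=[91.8, 91.8, 91.8, 91.8, 91.8, 91.8, 91.8, 91.8, 91.8])

```text
time: 28.95
tool_pos: [525.7, -217.6, 81.4]
tool_rot: [-3.125, -0.318, -0.001]
wrist_force: [-0.4, 0.2, 0.7]
width: 92.2
grip_force: 0.0
```

Run:
```python
from h import *
w=shot("wrist","pics/w10.png"); o=manip.get_obs(); print(o["tool_pos"],o["tool_rot"],o["qpos"])
polys("pics/w10.png","d",[(200,0,440,260)],[18],3)
```

```text
[ 525.51537426 -217.77316291   81.31512834] [-3.12548567e+00 -3.16829848e-01 -6.61603028e-04] [ 0.06220876  0.4871087   0.33002176  1.87285079 -0.21034563  0.8150062
 -0.86725036]
d (200, 0, 440, 260) px [[285, 108], [289, 259], [311, 259], [311, 251], [321, 243], [333, 249], [334, 259], [357, 259], [361, 103], [333, 103], [330, 110], [317, 103], [307, 111]] 
 world [[586.8, -178.5], [469.1, -202.1], [472.8, -219.8], [479.9, -218.3], [488.6, -224.9], [485.3, -235.5], [476.6, -238.2], [480.4, -256.6], [601.1, -230.6], [597.1, -211.2], [591.9, -210.1], [594.8, -200.1], [588.0, -194.2]] 
 sides [120.   18.    7.3  10.8  11.1   9.1  18.8 123.5  19.8   5.2  10.4   9.
  15.7] dirs [-168.7  -78.4   11.1  -37.  -107.2 -162.6  -78.4   12.2  101.6  168.2
   74.1  139.3   94.1] area px 10834.0
```

drive_tool(turn=[[0, 0, 0], [0, 0, 0], [0, 0, 0], [0, 0, 0], [0, 0, 0], [0, 0, 0], [0, 0, 0], [0, 0, 0], [0, 0, 0], [0, 0, 0], [0, 0, 0]], translation=[[0, 0, 0.1], [0, 0, 0.2], [0, 0, 0.26], [0, 0, 0.295], [0, 0, 0.303], [0, 0, 0.303], [0, 0, 0.303], [0, 0, 0.303], [0, 0, 0.303], [0, 0, 0.303], [0, 0, 0.303]], hand=[91.8, 91.8, 91.8, 91.8, 91.8, 45, 45, 45, 45, 45, 45])

```text
time: 30.1
tool_pos: [525.6, -218.1, -9.5]
tool_rot: [3.126, 0.312, 0.001]
wrist_force: [-0.8, 0.6, 4.1]
width: 55.3
grip_force: 30.0
```

drive_tool(turn=[[0, 0, 0], [0, 0, 0], [0, 0, 0], [0, 0, -0.12], [0, 0, -0.27], [0, 0, -0.42], [0, 0, -0.57], [0, 0, -0.72], [0, 0, -0.87], [0, 0, -0.937], [0, 0, -0.937]], translation=[[0, 0, -0.06], [0, 0, -0.18], [0, 0, -0.32], [0.03, -0.1, -0.45], [0.07, -0.22, -0.53], [0.11, -0.34, -0.53], [0.15, -0.46, -0.53], [0.19, -0.58, -0.53], [0.23, -0.7, -0.53], [0.257, -0.779, -0.53], [0.257, -0.779, -0.53]], hand=[45, 45, 45, 45, 45, 45, 45, 45, 45, 45, 45])

```text
time: 31.2
tool_pos: [554.9, 30.8, 148.9]
tool_rot: [-2.799, -1.423, -0.001]
wrist_force: [-1.3, 0.5, -1.4]
width: 55.2
grip_force: 30.0
```

drive_tool(turn=[[0, 0, -0.15], [0, 0, -0.3], [0, 0, -0.45], [0, 0, -0.6], [0, 0, -0.75], [0, 0, -0.9], [0, 0, -0.937], [0, 0, -0.937], [0, 0, -0.937], [0, 0, -0.937]], translation=[[0, 0, 0], [0, 0, 0], [0, 0, 0], [0, 0, 0], [0, 0, 0], [0, 0, 0.03], [0, 0, 0.07], [0, 0, 0.1], [0, 0, 0.1], [0, 0, 0.1]], hand=[45, 45, 45, 45, 45, 45, 45, 45, 45, 45])

```text
time: 32.2
tool_pos: [554.5, 26.0, 118.8]
tool_rot: [-2.11, -2.327, 0.001]
wrist_force: [0.5, 0.5, -1.1]
width: 55.5
grip_force: 30.0
```

Run:
```python
from h import *
w=shot("wrist","pics/w11.png"); o=manip.get_obs(); print(o["tool_pos"],o["tool_rot"],o["width"])
z=o["tool_pos"][2]+9.5+18
polys("pics/w11.png","d",[(220,0,430,235)],[z],3)
```

```text
[554.85511504  26.17950418 119.19568008] [ 2.10990882e+00  2.32753411e+00 -2.03685287e-04] 54.948166330603925
d (220, 0, 430, 235) px [[258, 111], [261, 177], [220, 178], [220, 213], [263, 213], [266, 234], [377, 234], [382, 111], [362, 108], [355, 100], [290, 100], [276, 111]] 
 world [[519.4, 95.3], [522.0, 65.0], [502.7, 62.6], [502.8, 44.7], [523.8, 46.8], [525.8, 35.7], [581.0, 41.2], [574.4, 100.7], [565.4, 101.1], [561.8, 104.2], [533.3, 101.4], [527.4, 96.1]] 
 sides [30.4 19.5 17.8 21.1 11.3 55.5 59.9  9.1  4.7 28.7  7.9  8. ] dirs [ -85.  -172.9  -89.7    5.6  -79.8    5.7   96.4  177.4  138.8 -174.4
 -137.8 -174.4] area px 16881.5
```

drive_tool(turn=[[0, 0, 0], [0, 0, 0], [0, 0, 0], [0, 0, 0], [0, 0, 0], [0, 0, 0], [0, 0, 0], [0, 0, 0], [0, 0, 0], [0, 0, 0]], translation=[[0, 0, 0.04], [0, 0, 0.09], [0, 0, 0.13], [0, 0, 0.17], [0, 0, 0.195], [0, 0, 0.215], [0, 0, 0.227], [0, 0, 0.234], [0, 0, 0.237], [0, 0, 0.237]], hand=[45, 45, 45, 45, 45, 45, 45, 45, 45, 45])

```text
time: 33.25
tool_pos: [554.9, 26.3, 48.2]
tool_rot: [2.108, 2.329, 0.001]
wrist_force: [0.5, -0.8, -1.7]
width: 55.2
grip_force: 30.0
```

drive_tool(turn=[[0, 0, 0], [0, 0, 0], [0, 0, 0], [0, 0, 0], [0, 0, 0], [0, 0, 0], [0, 0, 0], [0, 0, 0], [0, 0, 0], [0, 0, 0], [0, 0, 0], [0, 0, 0]], translation=[[0, 0, 0.002], [0, 0, 0.002], [0, 0, 0.002], [0, 0, 0.002], [0, 0, 0.002], [0, 0, -0.05], [0, 0, -0.15], [0, 0, -0.3], [-0.1, 0, -0.45], [-0.16, 0, -0.52], [-0.16, 0, -0.52], [-0.16, 0, -0.52]], hand=[45, 91.8, 91.8, 91.8, 91.8, 91.8, 91.8, 91.8, 91.8, 91.8, 91.8, 91.8])

```text
time: 34.45
tool_pos: [559.6, -21.7, 204.3]
tool_rot: [2.109, 2.328, 0.001]
wrist_force: [-0.7, -0.0, -1.1]
width: 92.1
grip_force: 0.0
```

Run:
```python
from h import *
w=shot("wrist","pics/w12.png"); print(manip.get_obs()["tool_pos"])
a=cv2.imread("pics/w12.png")
cv2.imwrite("pics/c12.png",cv2.resize(a[20:250,160:460],None,fx=2.6,fy=2.6,interpolation=cv2.INTER_CUBIC))
```

```text
[558.95622046 -20.87185878 203.31709827]
```

Run:
```python
from h import *
np.set_printoptions(precision=1,suppress=True)
f="pics/w12.png"; im=cv2.imread(f); w=load(f); hsv=cv2.cvtColor(im,cv2.COLOR_BGR2HSV)
m=cv2.inRange(hsv,(5,110,60),(18,255,255)); m[:,:283]=0; m[:,372:]=0; m[235:]=0
m=cv2.morphologyEx(m,cv2.MORPH_OPEN,np.ones((3,3)))
a=.1; X=np.array([np.cos(a),np.sin(a)]);Y=np.array([-X[1],X[0]]); C=np.array([555,25.8])
g=lambda P,z=75:(ray(w,P,z)[:,:2]-C)@np.c_[X,Y]
for c in cv2.findContours(m,0,2)[0]:
    if cv2.contourArea(c)>800:
        p=cv2.approxPolyDP(c,2.5,True)[:,0]; print(p.tolist(),g(p).tolist())
for r in range(40,215,15):
    s=np.flatnonzero(m[r]); 
    if len(s): print(r,s[0],s[-1]+1,g([[s[0],r+.5],[s[-1]+1,r+.5]]).round(1).tolist())
s=np.flatnonzero(m[:,310]); print(s.min(),s.max(),g([[310,s.min()],[310,s.max()+1]]).tolist())
```

```text
[[288, 41], [290, 109], [283, 110], [283, 138], [289, 137], [292, 141], [294, 200], [350, 200], [351, 151], [361, 151], [363, 98], [352, 99], [353, 40], [320, 38]] [[-28.460413063271798, 71.95368431128612], [-28.415871713371516, 15.756159618167732], [-34.757741813463234, 14.88671928043916], [-35.660224466897226, -10.304301153590044], [-30.081405977540005, -9.38878450652061], [-27.410809677115918, -13.088332181654748], [-27.050055683088146, -70.90378553652607], [27.8271492011265, -70.95777953685601], [27.555548780648035, -22.507374166859623], [36.91461432573712, -22.517446791710512], [37.03393057629576, 25.222671055627174], [27.23804371874582, 24.37423577590098], [26.796632781714134, 72.66326536611786], [-1.2395786946605347, 74.25271437193052]]
40 298 354 [[-19.9, 72.3], [27.7, 72.3]]
55 288 354 [[-28.8, 60.5], [28.0, 60.4]]
70 289 353 [[-28.3, 48.4], [27.5, 48.3]]
85 289 353 [[-28.7, 35.9], [27.8, 35.9]]
100 290 365 [[-28.2, 23.1], [38.9, 23.1]]
115 283 364 [[-34.9, 10.0], [38.5, 10.0]]
130 283 363 [[-35.4, -3.4], [38.1, -3.5]]
145 292 363 [[-27.5, -17.3], [38.6, -17.4]]
160 292 352 [[-27.9, -31.5], [28.7, -31.6]]
175 293 352 [[-27.4, -46.1], [29.1, -46.2]]
190 293 352 [[-27.8, -61.2], [29.5, -61.2]]
39 201 [[-9.731778651789776, 73.48695668635247], [-11.39321241029522, -72.99368669122573]]
```

Measured at z 75, the cheek covers x ±28 and y ±72–73, square to the cradle. It is centred and flat, with the gripper clear, so I am handing in.

```bash
python3 -c "
from station import manip
print(manip.job_done())"
```

```text
the job is handed in; nothing more can be done
None
```

The mallet is dry-assembled in the cradle and handed in at about 34 s: all five parts were placed in order, measured in place from the wrist camera, and released. The hand-in call gave no verdict.

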